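Swap the setting gauge for the bearing block and clamp it in the inspection vise

ROBOT

A 6-joint arm with a two-finger parallel gripper is mounted at the origin on the work surface. World frame = base frame: x ahead of the robot, y to its left, z up, the work surface at z = 0. Lengths are in mm, angles in rad, forces in N, time in s.
With the tool pointing down it reaches from about 300 to 775 mm from the base axis. Payload 14.6 kg.
Tool frame: the origin (TCP) lies between the finger pads; the fingertips stand 11 mm ahead of it and the grasp point (between the pads) lies 8 mm behind it; z points along the fingers, y is the direction in which the jaws open and shut (so a half turn about z gives the same grasp; the last joint's range is limited). The gripper opens to 85 mm and grips with 20 to 120 N. Pads are 22 mm wide; open, the fingers measure 114 mm over their backs; the gripper's body (76 mm by 85 mm) begins 54 mm behind the grasp point. The pads swing forward as they close: fully open they stand 13 mm farther back than shut.
Start: joints at [1.166, 0.3, 1.521, -0, 1.321, -0.067], TCP at [182.274, 518.908, 242.281] pointing down, gripper open.
Joint ranges: [-3.03, 3.03], [-0.79, 2.21], [0.23, 2.52], [-1.04, 4.18], [0, 3.07], [-2.55, 2.55]. Speed limits (rad/s): [2.22, 2.22, 2.57, 3.14, 3.14, 3.14].

INTERFACE

Orientations are given as a unit quaternion [x, y, z, w].
In Python, from workcell import * gives the robot as it stands.
- The arm moves only by the shell command python3 -m crank 'ROWS' [FORCE]. ROWS is JSON, a list of rows, each an object of numbers: "tx", "ty", "tz": the shift along the tool's x, y, z in mm; "rx", "ry", "rz": the turn, a rotation vector about the tool's x, y, z in rad; "hand": the opening in per cent of the stroke, from 0 (shut) to 100 (fully open). In form: [{"tx": .., "ty": .., "tz": .., "rx": .., "ry": .., "rz": .., "hand": ..}, ...]. A call has 1 to 20 rows; each row shifts and turns the commanded pose from where the row before left it, along the tool's axes as they then stand; what a row does not reach is not made up. A row lasts 1/12 s, in which the tool goes at most 41.7 mm and 7.16 degrees, less where a joint would pass 70% of its speed; a pose out of reach is approached as far as the arm can. A call with a gripper value outside its range is refused whole. The fingers move at their own pace and stop on an object; FORCE is the grip in N (left out, the last holds). Time passes only in rows, so rows that do not move let the fingers close. It gives the time, the measured TCP pose, the force and the opening at its end, in the units of the state.
- sense(): the state, without advancing time (a new reading comes with each control period).
- read_camera(name): name is "scene" or "top"; returns the picture (400x640x3 uint8, red, green, blue); there is no depth.
- camera_info(name): a dict with "fx", "fy", "cx", "cy" (pixels), "camera_from_world" (4x4, takes a point from world to camera coordinates). Camera axes: x right, y down, z forward; pixel columns grow to the right and rows downward; lengths in mm; the calibration is good to about 2 mm. A picture is of the moment at which its call begins. camera_info takes no time and is no camera call.
- sign_off(): hands the job in, once; it reports no verdict.
The state is a dict: "t": time; "joints": joint angles; "qvel": joint speeds; "joint_torque": joint torques, N m; "tool_pos": TCP position; "orientation": TCP orientation; "force": force on the tool from outside, world axes, zero at the start; "ft_torque": the same for the moment, N m; "width": finger opening in mm.
Only numpy, scipy, OpenCV 4.12 (cv2) and the standard library are available. Lean on these libraries where they do the work, as an engineer would, in place of code of your own. Each camera call takes 0.05 s, during which the arm holds its last target. There are 200 camera calls.

TASK

The setting gauge with the blue grip is still standing in the open jaws of the vise: take it out and slide it, blade down, fully home into the empty blue-edged slot of the grey rack. Then stand the aluminium bearing block upright on the vise bed, lengthwise along the jaws and about centred on their length, and crank the orange handle clockwise (as seen from the handle end) until the moving jaw clamps the block firmly and squarely against the fixed jaw, then let go. Set things down rather than dropping them, and leave the other gauges and everything else on the bench where they are.

Things in the scene. Friction and masses are not known exactly. Their poses are not given: they have to be found in the camera images.
- vise: Cream and steel vise fixed to the bench, base 150 (x) x 205 (y) mm. Origin on the bench; y runs along the screw: crank at -y, fixed jaw at +y. Bed 65 mm above the bench. Fixed jaw 120 mm long in x, gripping face at y = +50 (to +85) mm; jaw tops 110 mm above the bench. End block y = -90 to -110 mm, top at 118 mm. Screw axis at x = 0, 95 mm above the bench.
- vise_jaw: Moving steel jaw with a black rubber face that yields up to about 3 mm (30 N per mm), 120 mm long in x, 30 mm thick (towards its -y). Origin: middle of the lower edge of its gripping face, at bed height; axes as the vise's. The gap to the fixed jaw is 50 mm minus the origin's y in the vise frame (48 to 64 mm at the start).
- vise_crank (a joint): Crank angle, rad: 0 with the arm straight up, growing clockwise seen from the handle end (at 0 up, pi/2 towards the vise's +x, pi down). A growing angle closes the jaw 16 mm per turn (quick-action screw). The screw holds by friction (about 5 to 6 N at the handle to turn it).
- crank_grip (a point): Good pinch point on the crank's orange handle: on its axis, which is parallel to the vise's y, 55 mm from the screw axis, at y = -190 mm in the vise frame. The handle is a freely spinning round sleeve, 24 mm diameter, from y = -137 to -217 mm in the vise frame; the crank arm lies at y = -125 to -137 mm.
- setting_gauge: Flat gauge: steel blade 120 (x) x 10 (y) x 66 (z) mm, and on its upper edge a BLUE grip 70 x 18 mm, from 64 to 102 mm height. Origin: centre of the blade's lower edge, z up. Starts standing loose on the vise bed between the jaws. 0.3 kg.
- blue_slot: The empty rack slot, marked by a blue border on the rack's top. Origin: centre of the slot's floor, 15 mm above the bench; x along the slot. Slot 126 x 14 mm, 30 mm deep, 3 mm chamfer at its mouth (rack top, 45 mm above the bench).
- rack: Grey gauge rack fixed to the bench, 160 (x) x 186 (y) x 45 mm, origin under its centre. Three parallel slots along x at y = -62, 0, +62 mm; two hold other gauges, one is empty (see blue_slot).
- bearing_block: Workpiece: aluminium block standing upright, base 100 (x) x 36 (y) x 55 mm, narrower upper part 62 (x) x 36 (y) mm from 55 to 90 mm height, dark bore through its y faces. Origin: centre of the underside, z up. About 0.6 kg. Clamped across its 36 mm thickness.
- yellow_gauge: Bystander: gauge of the same shape with a YELLOW grip, standing in the rack. Leave.
- green_gauge: Bystander: gauge of the same shape with a GREEN grip, standing in the rack. Leave.
- square_cylinder: Bystander: white ceramic cylinder, 68 mm diameter, 120 mm high, upright. Origin under its centre.
- bottle: Bystander: white bottle with red cap, 60 mm diameter, 160 mm high, upright. Origin under its centre.
- jar: Bystander: amber jar, 68 mm diameter, 90 mm high. Origin under its centre.
- v_block: Bystander: steel V-block 80 x 50 x 52 mm. Origin under its centre.
- screwdriver: Bystander: screwdriver with red handle, 180 mm, lying along its x.
- wrench: Bystander: steel wrench, 150 mm, lying along its x.
Things that resemble listed ones, but are neither listed nor needed, are in the scene too. Of the things that look like the bearing_block, take the one that is farthest from the robot's base at the start.

How it is judged:
By the outcome, as a careful person would: the job done as asked, in the order asked, and still so for the second after the job is handed in, with the robot touching nothing.
It also fails if it takes over 72 s, if anything falls off the work surface, if the arm or the gripper's body presses on something with over 40 N, if the wrist force passes 120 N, or if a joint passes its speed limit or range.

## Working session

There is one attempt and no reset: what is moved stays moved. The work goes in short steps, Python scripts to look and compute and a shell command to move; the robot and the scene stay as the last step left them, time stands still between calls to the robot, and variables do not carry over. Pictures are saved under pics/ and viewed, about 8 in all and at most 12, crops included, and the job is handed in when it is done.

```bash
mkdir -p pics; ls
python3 - <<'E'
from workcell import *
import cv2
for n in("scene","top"):
    cv2.imwrite(f"pics/{n}0.png",read_camera(n)[:,:,::-1]); c=camera_info(n)
    print(n,c)
s=sense();print(s)
E
```

```text
pics
scene {'fx': 361.8605152387958, 'fy': 361.8605152387958, 'cx': 315.96638298141835, 'cy': 195.84600247184946, 'camera_from_world': array([[ 6.22946092e-01,  7.82214040e-01,  8.90855407e-03,
        -2.77936463e+02],
       [ 6.72328184e-01, -5.29543255e-01, -5.17260818e-01,
        -2.96646456e+02],
       [-3.99891209e-01,  3.28215077e-01, -8.55781446e-01,
         1.50827861e+03],
       [ 0.00000000e+00,  0.00000000e+00,  0.00000000e+00,
         1.00000000e+00]])}
top {'fx': 390.34215424349696, 'fy': 390.34215424349696, 'cx': 323.4617157241477, 'cy': 196.25058404367644, 'camera_from_world': array([[ 1.49772390e-02, -9.99887584e-01, -7.08223969e-04,
        -3.93360978e+01],
       [-9.89945118e-01, -1.47286653e-02, -1.40683080e-01,
         5.32793523e+02],
       [ 1.40656834e-01,  2.80814697e-03, -9.90054428e-01,
         1.17567329e+03],
       [ 0.00000000e+00,  0.00000000e+00,  0.00000000e+00,
         1.00000000e+00]])}
{'t': 0.1, 'joints': array([ 1.16641342e+00,  3.00421285e-01,  1.52154641e+00, -3.87631574e-05,
        1.32073117e+00, -6.65636790e-02]), 'qvel': array([ 1.54894602e-03,  3.17329102e-05,  5.32397605e-04, -8.22613959e-04,
       -1.77320117e-03,  9.52100584e-04]), 'joint_torque': array([-1.23469887e-03, -5.44380641e+01, -3.62366474e+01, -1.81591136e-04,
        3.04791429e-03,  1.81330842e-05]), 'tool_pos': array([182.19369985, 518.71742187, 241.76330831]), 'orientation': array([ 1.68102815e-01,  9.85769312e-01, -5.42222209e-04, -1.10783287e-04]), 'force': array([ 0.43992128, -0.15362902,  0.11948331]), 'ft_torque': array([-0.02070777,  0.00669124, -0.00938044]), 'width': 84.97048761871675}
```

View pics/scene0.png

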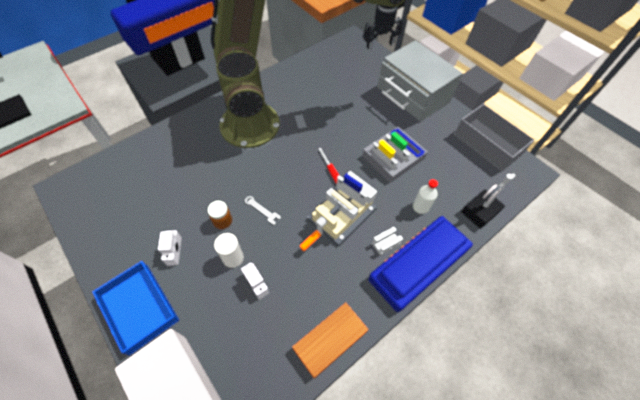

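View pics/top0.png

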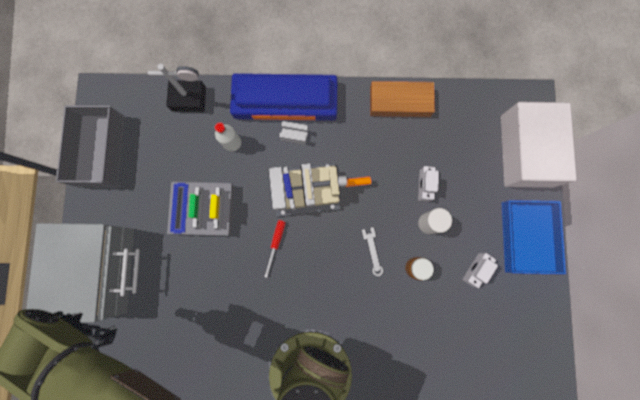

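Scene: the vise is around top (305,188) with the blue gauge at (288,187), and the crank handle is at (360,182). The rack is at (200,208) with its empty blue slot at (179,208). Bearing-block look-alikes: (429,183) and (481,270). The V-block is at (294,131). Next: a closer crop plus distances.

```bash
cat > h.py <<'E'
from workcell import *
import numpy as np, cv2
def ray(n,u,v,z):
    c=camera_info(n);M=c["camera_from_world"];R=M[:3,:3];o=-R.T@M[:3,3]
    d=R.T@np.array([(u-c["cx"])/c["fx"],(v-c["cy"])/c["fy"],1]);return o+d*(z-o[2])/d[2]
def proj(n,P):
    c=camera_info(n);M=c["camera_from_world"];p=np.atleast_2d(P)@M[:3,:3].T+M[:3,3]
    return np.c_[c["fx"]*p[:,0]/p[:,2]+c["cx"],c["fy"]*p[:,1]/p[:,2]+c["cy"]]
def crop(im,u0,v0,w,h,W,H): return cv2.resize(im[v0:v0+h,u0:u0+w],(W,H),interpolation=cv2.INTER_CUBIC)
E
python3 - <<'E'
from h import *
t=cv2.imread("pics/top0.png");s=cv2.imread("pics/scene0.png")
a=crop(t,260,155,120,60,800,400)
b=np.hstack([crop(t,160,175,80,66,242,200),crop(t,410,160,40,40,200,200),crop(t,460,248,40,40,200,200),np.zeros((200,158,3),np.uint8)])
cv2.imwrite("pics/c1.png",np.vstack([a,b]))
cv2.imwrite("pics/c2.png",np.hstack([crop(s,295,165,90,90,500,500),crop(s,235,255,40,50,240,300).repeat(1,0) if 0 else np.vstack([crop(s,355,120,80,66,300,248),crop(s,235,255,40,50,202,252) if 0 else crop(s,230,255,60,50,300,252)])]))
for u,v in((429,183),(481,270)):
    p=ray("top",u,v,60);print(p,np.hypot(*p[:2]))
E
```

```text
[ 575.97062964 -354.23727258   60.        ] 676.1850423471135
[ 315.90002004 -502.58279488   60.        ] 593.6179650018805
```

View pics/c1.png

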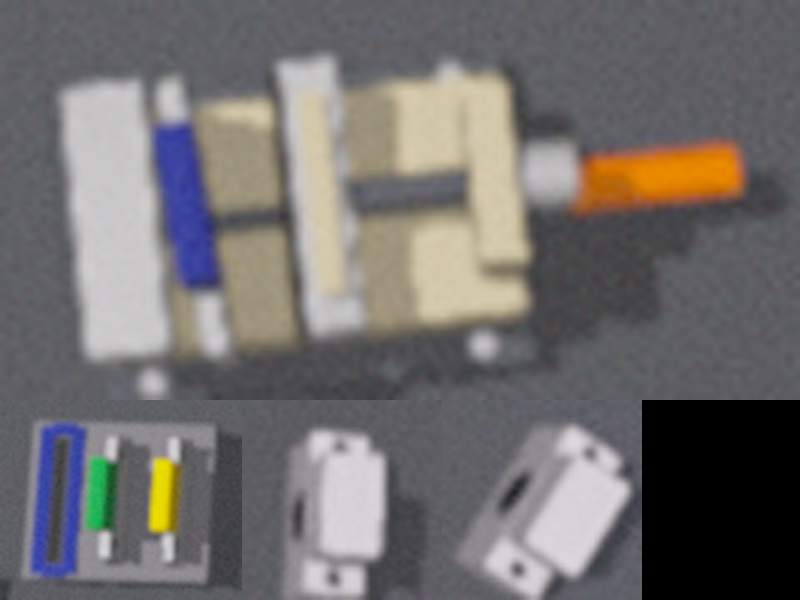

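View pics/c2.png

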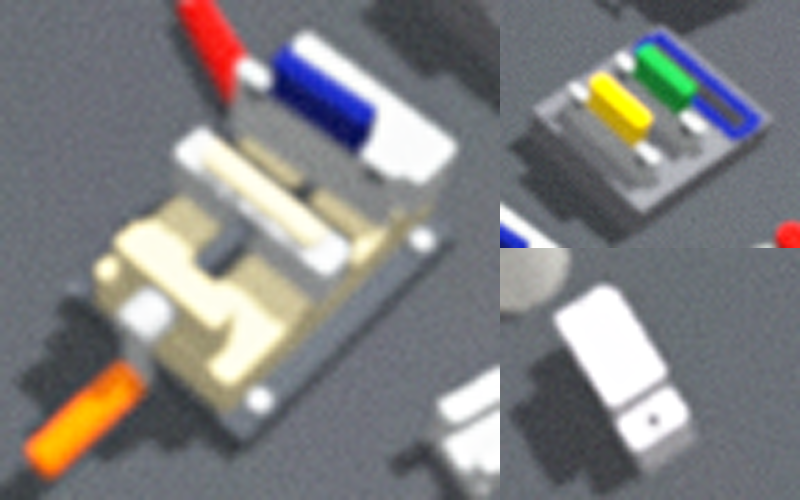

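```bash
cat > fit.py <<'E'
from h import *
from scipy.optimize import least_squares
A=lambda x,y:("top",260+x/6.667,155+y/6.667)
B=lambda x,y:("top",160+x/3.03,175+(y-400)/3.03)
C=lambda x,y:("top",410+(x-242)/5,160+(y-400)/5)
D=lambda x,y:("scene",295+x/5.556,165+y/5.556)
E_=lambda x,y:("scene",355+(x-500)/3.75,120+y/3.75)
F=lambda x,y:("scene",230+(x-500)/5,255+(y-248)/5)
def W(p,q):
    c,s=np.cos(p[2]),np.sin(p[2]);return [p[0]+c*q[0]-s*q[1],p[1]+s*q[0]+c*q[1],q[2]]
def fit(name,obs,p0):
    f=lambda p:np.concatenate([proj(o[0],W(p,q(p) if callable(q) else q))[0]-o[1:] for q,o in obs])
    r=least_squares(f,p0,loss="soft_l1",x_scale=[10,10,.1]+[1]*(len(p0)-3));print(name,np.round(r.x,3));print(np.round(r.fun.reshape(-1,2),1).tolist());return r.x
if __name__=="__main__":
    hx=lambda y:(lambda p:[55*np.sin(p[3]),y,95+55*np.cos(p[3])])
    j=lambda x,d:(lambda p:[x,p[4]-d,110])
    fit("vise",[((60,85,110),A(62,90)),((60,50,110),A(140,80)),((-60,50,110),A(170,352)),((-60,85,110),A(87,358)),
     ((-60,85,110),D(305,32)),((60,85,110),D(455,148)),
     (hx(-137),A(580,184)),(hx(-217),A(742,170)),(hx(-137),D(137,375)),(hx(-217),D(40,458)),
     (j(60,0),A(280,62)),(j(60,30),A(333,57)),(j(-60,30),A(362,330)),(j(-60,0),A(310,335))],[560,60,.05,.2,-5])
    fit("gauge(z0=65)",[((35,9,167),A(155,125)),((35,-9,167),A(187,122)),((-35,-9,167),A(215,285)),((-35,9,167),A(180,290)),
     ((-60,0,131),A(210,354)),((60,0,131),A(170,80)),((-35,9,167),D(290,45)),((35,9,167),D(375,105)),((35,-9,167),D(360,118)),((-35,-9,167),D(273,58))],[560,100,.05])
    fit("rack",[((80,93,45),B(35,421)),((80,-93,45),B(217,425)),((-80,-93,45),B(207,582)),((-80,93,45),B(25,575)),((0,62,45),B(57,500)),
     ((80,93,45),E_(770,118)),((-80,93,45),E_(658,27)),((-80,-93,45),E_(537,108))],[500,300,0])
    fit("block",[((31,18,90),C(322,447)),((31,-18,90),C(385,450)),((-31,-18,90),C(383,557)),((-31,18,90),C(318,555)),
     ((-31,-18,90),F(555,318)),((-31,18,90),F(605,287)),((31,18,90),F(665,372)),((31,-18,90),F(618,408)),((50,18,55),F(688,412)),((50,-18,55),F(632,450))],[575,-354,0])
E
python3 fit.py; python3 -c "
from h import *
from scipy.spatial.transform import Rotation as R
s=sense();print(s['tool_pos'],R.from_quat(s['orientation']).as_matrix().round(3))"
```

```text
vise [ 5.54824e+02  3.77730e+01  1.19000e-01  2.50000e-01 -9.14500e+00]
[[0.1, -0.3], [0.2, -0.0], [-0.7, -0.6], [-0.2, -0.3], [-0.8, -0.3], [-1.2, -0.5], [-0.4, -9.3], [3.2, -10.1], [0.2, -13.7], [-1.0, -11.8], [-0.9, 0.6], [1.3, 0.4], [1.0, -0.5], [-1.4, -0.2]]
gauge(z0=65) [5.44465e+02 6.95910e+01 1.76000e-01]
[[-1.0, -0.2], [0.5, -0.8], [0.1, -0.8], [-1.1, -0.5], [0.0, -0.3], [-0.2, 0.2], [-1.7, -1.5], [-0.0, -0.4], [-0.8, 0.8], [-2.1, -0.5]]
rack [ 4.90441e+02  3.49205e+02 -1.00000e-02]
[[-0.1, -0.4], [-0.3, -0.2], [-0.1, -0.3], [-0.9, 0.5], [0.7, -0.6], [-0.4, 0.1], [-0.0, -0.7], [-2.4, 0.0]]
block [ 5.80597e+02 -3.54698e+02 -4.00000e-02]
[[-0.0, -0.1], [-0.6, -0.1], [-0.5, -1.1], [0.4, -1.4], [0.0, 0.7], [0.3, 0.2], [-0.9, -0.7], [-1.9, -0.9], [-0.8, -0.1], [0.2, -0.7]]
[182.19369985 518.71742187 241.76330831] [[-0.943  0.331 -0.   ]
 [ 0.331  0.943 -0.001]
 [ 0.    -0.001 -1.   ]]
```

Run:
```python
from fit import *
V=[554.8,37.8,.119]
for t in np.arange(0,6.3,.2):
    q=lambda y:[55*np.sin(t),y,95+55*np.cos(t)]
    r=[proj(o[0],W(V,q(y)))[0]-o[1:] for y,o in((-137,A(580,184)),(-217,A(742,170)),(-137,D(137,375)),(-217,D(40,458)))]
    print(round(t,1),np.linalg.norm(r).round(1),np.round(r,1).tolist())
```

```text
0.0 24.4 [[0.2, -4.7], [3.9, -5.5], [-2.9, -16.7], [-4.1, -15.0]]
0.2 23.0 [[-0.3, -8.4], [3.4, -9.2], [-0.4, -14.3], [-1.6, -12.5]]
0.4 23.3 [[-0.7, -11.8], [2.8, -12.6], [2.0, -11.7], [0.9, -9.8]]
0.6 24.8 [[-1.2, -14.7], [2.1, -15.4], [4.2, -8.9], [3.1, -7.0]]
0.8 27.0 [[-1.7, -17.0], [1.5, -17.7], [6.1, -6.2], [5.1, -4.2]]
1.0 29.1 [[-2.1, -18.6], [0.8, -19.3], [7.6, -3.6], [6.8, -1.6]]
1.2 30.6 [[-2.5, -19.5], [0.2, -20.2], [8.6, -1.2], [7.9, 0.8]]
1.4 31.2 [[-2.8, -19.7], [-0.3, -20.3], [9.2, 0.9], [8.6, 2.8]]
1.6 30.9 [[-3.0, -19.1], [-0.8, -19.7], [9.2, 2.5], [8.8, 4.3]]
1.8 29.4 [[-3.1, -17.9], [-1.2, -18.5], [8.7, 3.7], [8.5, 5.3]]
2.0 26.8 [[-3.2, -16.0], [-1.4, -16.6], [7.8, 4.3], [7.7, 5.9]]
2.2 23.1 [[-3.1, -13.6], [-1.6, -14.1], [6.5, 4.4], [6.5, 5.8]]
2.4 18.6 [[-3.0, -10.7], [-1.6, -11.2], [4.8, 4.1], [4.9, 5.3]]
2.6 13.3 [[-2.8, -7.5], [-1.5, -8.0], [2.8, 3.2], [3.0, 4.3]]
2.8 7.7 [[-2.5, -4.1], [-1.3, -4.6], [0.7, 1.9], [0.9, 2.8]]
3.0 3.6 [[-2.2, -0.6], [-1.0, -1.1], [-1.6, 0.1], [-1.4, 1.0]]
3.2 7.2 [[-1.8, 2.9], [-0.6, 2.3], [-4.0, -1.9], [-3.7, -1.2]]
3.4 13.3 
[... 290 characters left out ...]
[-13.4, -14.1], [-13.5, -13.6]]
4.4 38.6 [[0.7, 16.8], [2.9, 16.2], [-14.4, -16.4], [-14.6, -15.8]]
4.6 41.0 [[1.0, 17.1], [3.5, 16.4], [-15.0, -18.3], [-15.3, -17.7]]
4.8 42.3 [[1.3, 16.6], [4.0, 16.0], [-15.1, -19.9], [-15.6, -19.2]]
5.0 42.3 [[1.4, 15.5], [4.4, 14.7], [-14.7, -21.1], [-15.3, -20.3]]
5.2 41.1 [[1.5, 13.6], [4.6, 12.8], [-13.8, -21.9], [-14.6, -20.9]]
5.4 39.0 [[1.4, 11.0], [4.8, 10.3], [-12.5, -22.1], [-13.4, -21.0]]
5.6 35.9 [[1.3, 8.0], [4.8, 7.2], [-10.8, -21.7], [-11.8, -20.5]]
5.8 32.3 [[1.1, 4.5], [4.7, 3.7], [-8.8, -20.8], [-9.9, -19.5]]
6.0 28.6 [[0.8, 0.7], [4.5, -0.1], [-6.5, -19.4], [-7.6, -17.9]]
6.2 25.5 [[0.4, -3.2], [4.1, -3.9], [-4.0, -17.6], [-5.2, -15.9]]
```

Readings: the target block is the one at top (429,183), which is 676 mm away against 594 mm for the other. The crank points nearly straight down (θ≈3.0). The fits are consistent, so I'll move to the gauge now.

```bash
cat > go.py <<'E'
# usage: go.py x y z yaw_of_tool_y(rad) -> remaining shift in present tool axes, turn
import sys
from h import *
from scipy.spatial.transform import Rotation as R
s=sense();M=R.from_quat(s["orientation"])
x,y,z,a=map(float,sys.argv[1:5])
T=R.from_matrix(np.c_[[-(-np.sin(a-np.pi/2)*0+np.sin(a)),np.cos(a),0],[np.cos(a),np.sin(a),0],[0,0,-1]])
print("t",round(s["t"],2),"pos",s["tool_pos"].round(1),"w",s["width"].round(1),"F",s["force"].round(1))
print("shift",M.inv().apply(np.array([x,y,z])-s["tool_pos"]).round(1),"turn",(M.inv()*T).as_rotvec().round(3))
E
python3 -m crank '[{"rz":-0.103},{"rz":-0.103},{"rz":-0.103},{"rz":-0.103},{"rz":-0.102}]' 50; python3 go.py 544.5 69.6 180 1.747
```

```text
validation failed for argument at $[0]...
Traceback (most recent call last):
  File "go.py", line 8, in <module>
    print("t",round(s["t"],2),"pos",s["tool_pos"].round(1),"w",s["width"].round(1),"F",s["force"].round(1))
                                                               ^^^^^^^^^^^^^^^^
AttributeError: 'float' object has no attribute 'round'
```

```bash
sed -i 's/s\["width"\].round(1)/round(s["width"],1)/' go.py
python3 -m crank '[{"tx":0,"ty":0,"tz":0,"rx":0,"ry":0,"rz":-0.103,"hand":100},{"tx":0,"ty":0,"tz":0,"rx":0,"ry":0,"rz":-0.103,"hand":100},{"tx":0,"ty":0,"tz":0,"rx":0,"ry":0,"rz":-0.103,"hand":100},{"tx":0,"ty":0,"tz":0,"rx":0,"ry":0,"rz":-0.103,"hand":100},{"tx":0,"ty":0,"tz":0,"rx":0,"ry":0,"rz":-0.102,"hand":100}]' 50; python3 go.py 544.5 69.6 200 1.747
```

```text
t: 0.52
tool_pos: [182.2, 518.8, 241.9]
orientation: [-0.091, 0.996, -0.0, -0.0]
force: [-0.6, 0.4, 0.0]
width: 85.4
t 0.52 pos [182.2 518.8 241.9] w 85.4 F [-0.6  0.4  0. ]
shift [-275.4 -507.1   42.1] turn [-0.001 -0.     0.005]
```

```bash
python3 -m crank '[{"tx":-17.2,"ty":-31.7,"tz":2.6,"rx":0,"ry":0,"rz":0,"hand":100},{"tx":-17.2,"ty":-31.7,"tz":2.6,"rx":0,"ry":0,"rz":0,"hand":100},{"tx":-17.2,"ty":-31.7,"tz":2.6,"rx":0,"ry":0,"rz":0,"hand":100},{"tx":-17.2,"ty":-31.7,"tz":2.6,"rx":0,"ry":0,"rz":0,"hand":100},{"tx":-17.2,"ty":-31.7,"tz":2.6,"rx":0,"ry":0,"rz":0,"hand":100},{"tx":-17.2,"ty":-31.7,"tz":2.6,"rx":0,"ry":0,"rz":0,"hand":100},{"tx":-17.2,"ty":-31.7,"tz":2.6,"rx":0,"ry":0,"rz":0,"hand":100},{"tx":-17.2,"ty":-31.7,"tz":2.6,"rx":0,"ry":0,"rz":0,"hand":100},{"tx":-17.2,"ty":-31.7,"tz":2.6,"rx":0,"ry":0,"rz":0,"hand":100},{"tx":-17.2,"ty":-31.7,"tz":2.6,"rx":0,"ry":0,"rz":0,"hand":100},{"tx":-17.2,"ty":-31.7,"tz":2.6,"rx":0,"ry":0,"rz":0,"hand":100},{"tx":-17.2,"ty":-31.7,"tz":2.6,"rx":0,"ry":0,"rz":0,"hand":100},{"tx":-17.2,"ty":-31.7,"tz":2.6,"rx":0,"ry":0,"rz":0,"hand":100},{"tx":-17.2,"ty":-31.7,"tz":2.6,"rx":0,"ry":0,"rz":0,"hand":100},{"tx":-17.2,"ty":-31.7,"tz":2.6,"rx":0,"ry":0,"rz":0,"hand":100},{"tx":-17.2,"ty":-31.7,"tz":2.6,"rx":0,"ry":0,"rz":0,"hand":100},{"tx":0,"ty":0,"tz":0,"rx":0,"ry":0,"rz":0,"hand":100},{"tx":0,"ty":0,"tz":0,"rx":0,"ry":0,"rz":0,"hand":100}]'; python3 go.py 544.5 69.6 142 1.747
```

```text
t: 2.02
tool_pos: [542.4, 66.5, 199.8]
orientation: [-0.087, 0.996, 0.0, -0.001]
force: [0.0, 0.1, 1.0]
width: 85.4
t 2.02 pos [542.4  66.5 199.8] w 85.4 F [0.  0.1 1. ]
shift [-2.7  2.7 57.8] turn [ 0.    -0.002 -0.003]
```

```bash
python3 -m crank '[{"tx":-2.7,"ty":2.7,"tz":14,"rx":0,"ry":0,"rz":0,"hand":100},{"tx":0,"ty":0,"tz":16,"rx":0,"ry":0,"rz":0,"hand":70},{"tx":0,"ty":0,"tz":16,"rx":0,"ry":0,"rz":0,"hand":50},{"tx":0,"ty":0,"tz":12,"rx":0,"ry":0,"rz":0,"hand":40},{"tx":0,"ty":0,"tz":0,"rx":0,"ry":0,"rz":0,"hand":0},{"tx":0,"ty":0,"tz":0,"rx":0,"ry":0,"rz":0,"hand":0},{"tx":0,"ty":0,"tz":0,"rx":0,"ry":0,"rz":0,"hand":0},{"tx":0,"ty":0,"tz":0,"rx":0,"ry":0,"rz":0,"hand":0},{"tx":0,"ty":0,"tz":0,"rx":0,"ry":0,"rz":0,"hand":0},{"tx":0,"ty":0,"tz":0,"rx":0,"ry":0,"rz":0,"hand":0}]' 60; python3 go.py 544.5 69.6 142 1.747
```

```text
t: 2.85
tool_pos: [544.6, 71.1, 143.4]
orientation: [-0.088, 0.996, 0.0, 0.001]
force: [-0.4, 1.6, 2.7]
width: 17.3
t 2.85 pos [544.6  71.1 143.4] w 17.3 F [-0.4  1.6  2.7]
shift [ 0.3 -1.4  1.4] turn [0.    0.001 0.   ]
```

```bash
python3 -m crank '[{"tx":0,"ty":-0.5,"tz":-10,"rx":0,"ry":0,"rz":0,"hand":0},{"tx":0,"ty":0,"tz":-20,"rx":0,"ry":0,"rz":0,"hand":0},{"tx":0,"ty":0,"tz":-25,"rx":0,"ry":0,"rz":0,"hand":0},{"tx":0,"ty":0,"tz":-20,"rx":0,"ry":0,"rz":0.093,"hand":0},{"tx":0,"ty":0,"tz":0,"rx":0,"ry":0,"rz":0.093,"hand":0},{"tx":0,"ty":0,"tz":0,"rx":0,"ry":0,"rz":0,"hand":0}]'; python3 go.py 491 411.2 218 1.561
```

```text
t: 3.35
tool_pos: [544.7, 70.4, 219.4]
orientation: [0.007, 1.0, 0.0, 0.001]
force: [-0.7, 0.3, -4.0]
width: 17.2
t 3.35 pos [544.7  70.4 219.4] w 17.2 F [-0.7  0.3 -4. ]
shift [ 58.5 340.    1.3] turn [ 0.     0.002 -0.004]
```

```bash
python3 -m crank '[{"tx":4.9,"ty":18.3,"tz":0,"rx":0,"ry":0,"rz":0,"hand":0},{"tx":4.9,"ty":28.3,"tz":0,"rx":0,"ry":0,"rz":0,"hand":0},{"tx":4.9,"ty":28.3,"tz":0,"rx":0,"ry":0,"rz":0,"hand":0},{"tx":4.9,"ty":28.3,"tz":0,"rx":0,"ry":0,"rz":0,"hand":0},{"tx":4.9,"ty":28.3,"tz":0,"rx":0,"ry":0,"rz":0,"hand":0},{"tx":4.9,"ty":28.3,"tz":0,"rx":0,"ry":0,"rz":0,"hand":0},{"tx":4.9,"ty":28.3,"tz":0,"rx":0,"ry":0,"rz":0,"hand":0},{"tx":4.9,"ty":28.3,"tz":0,"rx":0,"ry":0,"rz":0,"hand":0},{"tx":4.9,"ty":28.3,"tz":0,"rx":0,"ry":0,"rz":0,"hand":0},{"tx":4.9,"ty":28.3,"tz":0,"rx":0,"ry":0,"rz":0,"hand":0},{"tx":4.9,"ty":28.3,"tz":0,"rx":0,"ry":0,"rz":0,"hand":0},{"tx":4.6,"ty":28.3,"tz":0,"rx":0,"ry":0,"rz":0,"hand":0},{"tx":0,"ty":10,"tz":0,"rx":0,"ry":0,"rz":0,"hand":0},{"tx":0,"ty":0,"tz":0,"rx":0,"ry":0,"rz":0,"hand":0},{"tx":0,"ty":0,"tz":0,"rx":0,"ry":0,"rz":0,"hand":0}]'; python3 go.py 491 411.2 140 1.561
python3 - <<'E'
from h import *
t=read_camera("top");s=read_camera("scene")
np.savez("im1.npz",t=t,s=s)
i=np.hstack([crop(t,150,160,80,100,400,500),crop(s,360,95,80,100,400,500)])[:,:,::-1]
cv2.imwrite("pics/c3.png",i)
E
```

```text
t: 4.6
tool_pos: [489.1, 410.3, 216.9]
orientation: [0.004, 1.0, -0.001, -0.001]
force: [-0.5, 0.5, -2.7]
width: 17.0
t 4.6 pos [489.1 410.3 216.9] w 17.0 F [-0.5  0.5 -2.7]
shift [-2.   1.  76.9] turn [-0.001 -0.001  0.002]
```

View pics/c3.png

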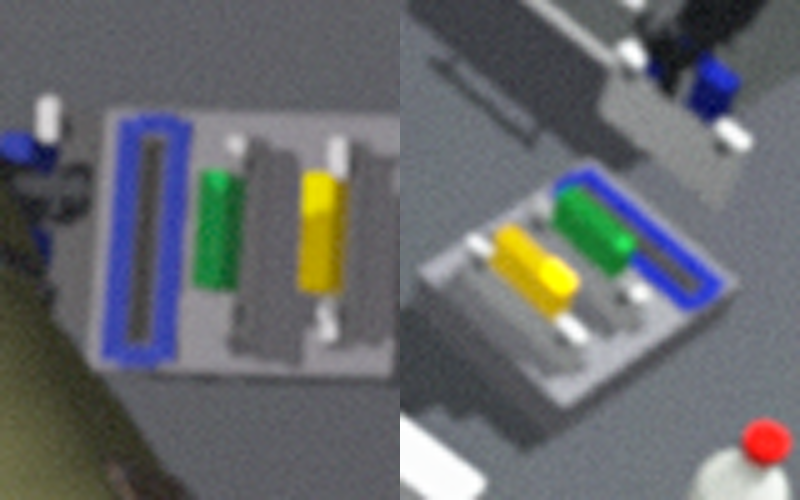

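The picture shows the gauge held above and to the left of the slot. In the left panel the blade's +x end is at (49,97) and the slot spans (153,138)–(140,343). In the right panel the blade's lower corner is at (722,208). I'll check with a model overlay.

Run:
```python
from fit import *
d=np.load("im1.npz");t,s=d["t"],d["s"]
K=8
def pan(im,n,u0,v0,w,h):
    c=crop(im,u0,v0,w,h,w*K,h*K)[:,:,::-1].copy()
    def box(p,x,y,z0,z1,col):
        Q=proj(n,[W(p,(a*x,b*y,z)) for z in(z0,z1) for a,b in((1,1),(1,-1),(-1,-1),(-1,1))])
        Q=((Q+.5-[u0,v0])*K).astype(int)
        for i in range(4):
            for a,b in((i,(i+1)%4),(i+4,(i+1)%4+4),(i,i+4)): cv2.line(c,Q[a].tolist(),Q[b].tolist(),col,1)
    g=[489.1,410.3,-.008];z=138.5
    box(g,60,5,z,z+66,(0,0,255));box(g,35,9,z+64,z+102,(0,255,255))
    r=[490.44,349.2,-.01];sl=W(r,(0,62,0));sl=[sl[0],sl[1],r[2]]
    box(sl,66,10,45,45,(0,255,0));box(r,80,93,45,45,(255,255,0))
    return c
cv2.imwrite("pics/c4.png",np.hstack([pan(t,"top",148,172,45,68),pan(s,"scene",392,98,52,68)]))
```

```text
(no output)
```

View pics/c4.png

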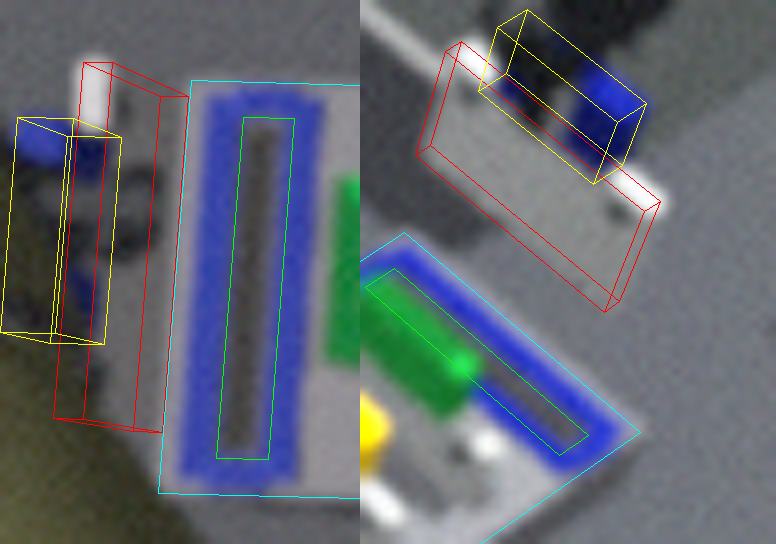

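The overlay agrees to under 1 px. Both the gauge and the slot sit about 1.5 mm further +y than modelled, so they nearly cancel. Descending to just above the slot, then in slowly.

```bash
python3 -m crank '[{"tx":-0.7,"ty":0.8,"tz":10,"rx":0,"ry":0,"rz":0,"hand":0},{"tx":0,"ty":0,"tz":20,"rx":0,"ry":0,"rz":0,"hand":0},{"tx":0,"ty":0,"tz":20,"rx":0,"ry":0,"rz":0,"hand":0},{"tx":0,"ty":0,"tz":20,"rx":0,"ry":0,"rz":0,"hand":0},{"tx":0,"ty":0,"tz":10,"rx":0,"ry":0,"rz":0,"hand":0},{"tx":0,"ty":0,"tz":4,"rx":0,"ry":0,"rz":0,"hand":0},{"tx":0,"ty":0,"tz":4,"rx":0,"ry":0,"rz":0,"hand":0},{"tx":0,"ty":0,"tz":4,"rx":0,"ry":0,"rz":0,"hand":0},{"tx":0,"ty":0,"tz":4,"rx":0,"ry":0,"rz":0,"hand":0},{"tx":0,"ty":0,"tz":0,"rx":0,"ry":0,"rz":0,"hand":0}]'; python3 go.py 489.8 411.1 93.4 1.561
```

```text
t: 5.53
tool_pos: [489.9, 411.3, 121.5]
orientation: [0.005, 1.0, -0.0, -0.0]
force: [0.1, -0.5, -3.1]
width: 17.1
t 5.53 pos [489.9 411.3 121.5] w 17.1 F [ 0.1 -0.5 -3.1]
shift [ 0.1 -0.2 28.1] turn [-0. -0.  0.]
```

```bash
python3 -m crank '[{"tx":0,"ty":0,"tz":4,"rx":0,"ry":0,"rz":0,"hand":0},{"tx":0,"ty":0,"tz":4,"rx":0,"ry":0,"rz":0,"hand":0},{"tx":0,"ty":0,"tz":4,"rx":0,"ry":0,"rz":0,"hand":0},{"tx":0,"ty":0,"tz":4,"rx":0,"ry":0,"rz":0,"hand":0},{"tx":0,"ty":0,"tz":4,"rx":0,"ry":0,"rz":0,"hand":0},{"tx":0,"ty":0,"tz":4,"rx":0,"ry":0,"rz":0,"hand":0},{"tx":0,"ty":0,"tz":0,"rx":0,"ry":0,"rz":0,"hand":0}]'; python3 go.py 489.8 411.1 93.4 1.561
```

```text
t: 6.12
tool_pos: [489.6, 411.2, 96.6]
orientation: [0.005, 1.0, -0.0, -0.001]
force: [0.1, -0.2, -3.4]
width: 17.5
t 6.12 pos [489.6 411.2  96.6] w 17.5 F [ 0.1 -0.2 -3.4]
shift [-0.2 -0.1  3.2] turn [-0.001 -0.001 -0.   ]
```

```bash
python3 -m crank '[{"tx":0,"ty":0,"tz":1.5,"rx":0,"ry":0,"rz":0,"hand":0},{"tx":0,"ty":0,"tz":1.2,"rx":0,"ry":0,"rz":0,"hand":0},{"tx":0,"ty":0,"tz":0.6,"rx":0,"ry":0,"rz":0,"hand":0},{"tx":0,"ty":0,"tz":0,"rx":0,"ry":0,"rz":0,"hand":0}]'; python3 go.py 489.8 411.1 93.4 1.561
```

```text
t: 6.45
tool_pos: [489.9, 411.4, 94.3]
orientation: [0.005, 1.0, -0.0, -0.0]
force: [0.6, 0.9, -2.9]
width: 17.3
t 6.45 pos [489.9 411.4  94.3] w 17.3 F [ 0.6  0.9 -2.9]
shift [ 0.1 -0.3  0.9] turn [-0. -0.  0.]
```

Still no contact; easing on until the force shows the floor.

```bash
python3 -m crank '[{"tx":0,"ty":0,"tz":0.8,"rx":0,"ry":0,"rz":0,"hand":0},{"tx":0,"ty":0,"tz":0.8,"rx":0,"ry":0,"rz":0,"hand":0},{"tx":0,"ty":0,"tz":0.5,"rx":0,"ry":0,"rz":0,"hand":0},{"tx":0,"ty":0,"tz":0,"rx":0,"ry":0,"rz":0,"hand":0}]'; python3 go.py 489.8 411.1 93.4 1.561
```

```text
t: 6.78
tool_pos: [490.1, 411.6, 93.4]
orientation: [0.005, 1.0, 0.0, 0.0]
force: [-3.7, -2.6, 6.7]
width: 17.1
t 6.78 pos [490.1 411.6  93.4] w 17.1 F [-3.7 -2.6  6.7]
shift [ 0.3 -0.5  0. ] turn [0.001 0.001 0.   ]
```

```bash
python3 -m crank '[{"tx":0,"ty":0,"tz":0,"rx":0,"ry":0,"rz":0,"hand":42},{"tx":0,"ty":0,"tz":0,"rx":0,"ry":0,"rz":0,"hand":42},{"tx":0,"ty":0,"tz":0,"rx":0,"ry":0,"rz":0,"hand":42},{"tx":0,"ty":0,"tz":0,"rx":0,"ry":0,"rz":0,"hand":42},{"tx":0,"ty":0,"tz":-10,"rx":0,"ry":0,"rz":0,"hand":42},{"tx":0,"ty":0,"tz":-20,"rx":0,"ry":0,"rz":0,"hand":42},{"tx":0,"ty":0,"tz":-30,"rx":0,"ry":0,"rz":0,"hand":42},{"tx":0,"ty":0,"tz":-30,"rx":0,"ry":0,"rz":0,"hand":42},{"tx":0,"ty":0,"tz":-25,"rx":0,"ry":0,"rz":0,"hand":42},{"tx":0,"ty":0,"tz":0,"rx":0,"ry":0,"rz":0,"hand":100}]'; python3 go.py 580.6 -354.7 208 1.531
```

```text
t: 7.62
tool_pos: [491.2, 412.4, 214.2]
orientation: [0.005, 1.0, 0.003, 0.004]
force: [-0.2, -0.1, 1.6]
width: 46.5
t 7.62 pos [491.2 412.4 214.2] w 46.5 F [-0.2 -0.1  1.6]
shift [ -96.9 -766.2    2.7] turn [0.006 0.007 0.03 ]
```

```bash
python3 -m crank '[{"tx":-4.6,"ty":-20,"tz":0,"rx":0,"ry":0,"rz":0.03,"hand":100},{"tx":-4.6,"ty":-36.5,"tz":0,"rx":0,"ry":0,"rz":0,"hand":100},{"tx":-4.6,"ty":-36.5,"tz":0,"rx":0,"ry":0,"rz":0,"hand":100},{"tx":-4.6,"ty":-36.5,"tz":0,"rx":0,"ry":0,"rz":0,"hand":100},{"tx":-4.6,"ty":-36.5,"tz":0,"rx":0,"ry":0,"rz":0,"hand":100},{"tx":-4.6,"ty":-36.5,"tz":0,"rx":0,"ry":0,"rz":0,"hand":100},{"tx":-4.6,"ty":-36.5,"tz":0,"rx":0,"ry":0,"rz":0,"hand":100},{"tx":-4.6,"ty":-36.5,"tz":0,"rx":0,"ry":0,"rz":0,"hand":100},{"tx":-4.6,"ty":-36.5,"tz":0,"rx":0,"ry":0,"rz":0,"hand":100},{"tx":-4.6,"ty":-36.5,"tz":0,"rx":0,"ry":0,"rz":0,"hand":100},{"tx":-4.6,"ty":-36.5,"tz":0,"rx":0,"ry":0,"rz":0,"hand":100},{"tx":-4.6,"ty":-36.5,"tz":0,"rx":0,"ry":0,"rz":0,"hand":100},{"tx":-4.6,"ty":-36.5,"tz":0,"rx":0,"ry":0,"rz":0,"hand":100},{"tx":-4.6,"ty":-36.5,"tz":0,"rx":0,"ry":0,"rz":0,"hand":100},{"tx":-4.6,"ty":-36.5,"tz":0,"rx":0,"ry":0,"rz":0,"hand":100},{"tx":-4.6,"ty":-36.5,"tz":0,"rx":0,"ry":0,"rz":0,"hand":100},{"tx":-4.6,"ty":-36.5,"tz":0,"rx":0,"ry":0,"rz":0,"hand":100},{"tx":-4.6,"ty":-36.5,"tz":0,"rx":0,"ry":0,"rz":0,"hand":100},{"tx":0,"ty":-36.5,"tz":0,"rx":0,"ry":0,"rz":0,"hand":100},{"tx":0,"ty":-30,"tz":0,"rx":0,"ry":0,"rz":0,"hand":100}]'; python3 go.py 580.6 -354.7 150 1.531
```

```text
t: 9.28
tool_pos: [544.7, -300.7, 207.5]
orientation: [0.02, 1.0, -0.0, 0.0]
force: [0.8, -0.2, 0.3]
width: 85.4
t 9.28 pos [ 544.7 -300.7  207.5] w 85.4 F [ 0.8 -0.2  0.3]
shift [-38.1 -52.5  57.6] turn [-0.     0.    -0.001]
```

```bash
python3 -m crank '[{"tx":-18,"ty":-24,"tz":0,"rx":0,"ry":0,"rz":0,"hand":100},{"tx":-18,"ty":-24,"tz":0,"rx":0,"ry":0,"rz":0,"hand":100},{"tx":0,"ty":0,"tz":25,"rx":0,"ry":0,"rz":0,"hand":100},{"tx":0,"ty":0,"tz":25,"rx":0,"ry":0,"rz":0,"hand":100},{"tx":0,"ty":0,"tz":5,"rx":0,"ry":0,"rz":0,"hand":100},{"tx":0,"ty":0,"tz":0,"rx":0,"ry":0,"rz":0,"hand":100}]'; python3 go.py 580.6 -354.7 67 1.531
python3 - <<'E'
from h import *
t=read_camera("top");s=read_camera("scene")
np.savez("im2.npz",t=t,s=s)
i=np.hstack([crop(t,400,150,60,70,400,467),crop(s,220,235,60,70,400,467)])[:,:,::-1]
cv2.imwrite("pics/c5.png",i)
E
```

```text
t: 9.78
tool_pos: [578.6, -347.1, 150.7]
orientation: [0.02, 1.0, 0.001, -0.001]
force: [-0.0, 0.2, 1.8]
width: 85.4
t 9.78 pos [ 578.6 -347.1  150.7] w 85.4 F [-0.   0.2  1.8]
shift [-2.6 -7.6 83.7] turn [ 0.002 -0.003  0.   ]
```

View pics/c5.png

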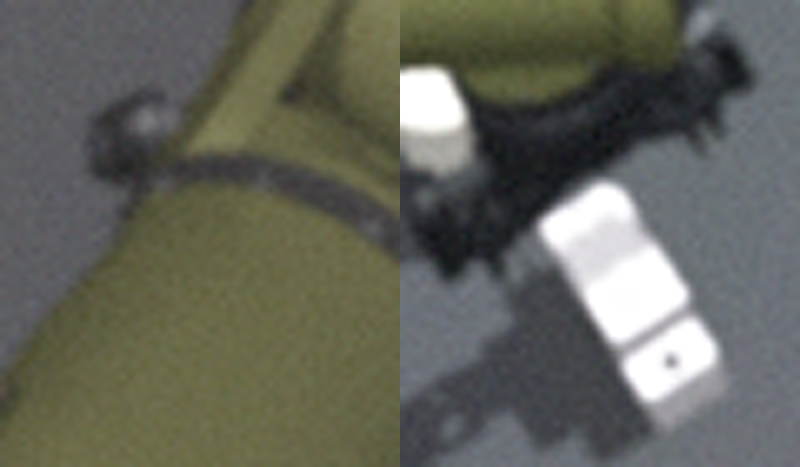

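The scene panel shows the open gripper straddling the block, whose top centre is at (620,255); it is undisturbed and the alignment is plausible. Shifting the remaining 8 mm, descending and closing.

```bash
python3 -m crank '[{"tx":-2.6,"ty":-7.6,"tz":0,"rx":0,"ry":0,"rz":0,"hand":100},{"tx":0,"ty":0,"tz":20,"rx":0,"ry":0,"rz":0,"hand":100},{"tx":0,"ty":0,"tz":25,"rx":0,"ry":0,"rz":0,"hand":100},{"tx":0,"ty":0,"tz":20,"rx":0,"ry":0,"rz":0,"hand":100},{"tx":0,"ty":0,"tz":12,"rx":0,"ry":0,"rz":0,"hand":100},{"tx":0,"ty":0,"tz":6,"rx":0,"ry":0,"rz":0,"hand":60},{"tx":0,"ty":0,"tz":0,"rx":0,"ry":0,"rz":0,"hand":30},{"tx":0,"ty":0,"tz":0,"rx":0,"ry":0,"rz":0,"hand":0},{"tx":0,"ty":0,"tz":0,"rx":0,"ry":0,"rz":0,"hand":0},{"tx":0,"ty":0,"tz":0,"rx":0,"ry":0,"rz":0,"hand":0},{"tx":0,"ty":0,"tz":0,"rx":0,"ry":0,"rz":0,"hand":0},{"tx":0,"ty":0,"tz":0,"rx":0,"ry":0,"rz":0,"hand":0}]' 60; python3 go.py 580.6 -354.7 67 1.531
```

```text
t: 10.88
tool_pos: [582.2, -355.7, 71.2]
orientation: [0.02, 1.0, -0.001, 0.001]
force: [-1.9, 0.7, 5.3]
width: 34.9
t 10.88 pos [ 582.2 -355.7   71.2] w 34.9 F [-1.9  0.7  5.3]
shift [1.6 1.  4.2] turn [-0.002  0.002  0.   ]
```

```bash
python3 -m crank '[{"tx":0,"ty":0,"tz":-10,"rx":0,"ry":0,"rz":0,"hand":0},{"tx":0,"ty":0,"tz":-25,"rx":0,"ry":0,"rz":0,"hand":0},{"tx":0,"ty":0,"tz":-25,"rx":0,"ry":0,"rz":0,"hand":0},{"tx":0,"ty":0,"tz":-30,"rx":0,"ry":0,"rz":0,"hand":0},{"tx":0,"ty":0,"tz":-30,"rx":0,"ry":0,"rz":0,"hand":0},{"tx":0,"ty":0,"tz":-25,"rx":0,"ry":0,"rz":0,"hand":0},{"tx":0,"ty":0,"tz":0,"rx":0,"ry":0,"rz":-0.08,"hand":0},{"tx":0,"ty":0,"tz":0,"rx":0,"ry":0,"rz":-0.079,"hand":0},{"tx":0,"ty":0,"tz":0,"rx":0,"ry":0,"rz":0,"hand":0}]'; python3 go.py 551.7 63.6 215 1.690
```

```text
t: 11.63
tool_pos: [581.3, -355.2, 215.0]
orientation: [-0.061, 0.998, -0.0, -0.0]
force: [0.2, -0.1, -5.9]
width: 34.8
t 11.63 pos [ 581.3 -355.2  215. ] w 34.8 F [ 0.2 -0.1 -5.9]
shift [-22.  419.2  -0. ] turn [-0.    -0.     0.004]
```

```bash
python3 -m crank '[{"tx":-1.6,"ty":15,"tz":0,"rx":0,"ry":0,"rz":0,"hand":0},{"tx":-1.6,"ty":30,"tz":0,"rx":0,"ry":0,"rz":0,"hand":0},{"tx":-1.6,"ty":30,"tz":0,"rx":0,"ry":0,"rz":0,"hand":0},{"tx":-1.6,"ty":30,"tz":0,"rx":0,"ry":0,"rz":0,"hand":0},{"tx":-1.6,"ty":30,"tz":0,"rx":0,"ry":0,"rz":0,"hand":0},{"tx":-1.6,"ty":30,"tz":0,"rx":0,"ry":0,"rz":0,"hand":0},{"tx":-1.6,"ty":30,"tz":0,"rx":0,"ry":0,"rz":0,"hand":0},{"tx":-1.6,"ty":30,"tz":0,"rx":0,"ry":0,"rz":0,"hand":0},{"tx":-1.6,"ty":30,"tz":0,"rx":0,"ry":0,"rz":0,"hand":0},{"tx":-1.6,"ty":30,"tz":0,"rx":0,"ry":0,"rz":0,"hand":0},{"tx":-1.6,"ty":30,"tz":0,"rx":0,"ry":0,"rz":0,"hand":0},{"tx":-1.6,"ty":30,"tz":0,"rx":0,"ry":0,"rz":0,"hand":0},{"tx":-1.6,"ty":30,"tz":0,"rx":0,"ry":0,"rz":0,"hand":0},{"tx":-1.2,"ty":30,"tz":0,"rx":0,"ry":0,"rz":0,"hand":0},{"tx":0,"ty":15,"tz":0,"rx":0,"ry":0,"rz":0,"hand":0},{"tx":0,"ty":0,"tz":0,"rx":0,"ry":0,"rz":0,"hand":0},{"tx":0,"ty":0,"tz":0,"rx":0,"ry":0,"rz":0,"hand":0}]'; python3 go.py 551.7 63.6 136.2 1.690
cat > ov.py <<'E'
import sys
from fit import *
def pan(im,n,u0,v0,w,h,K,boxes):
    c=crop(im,u0,v0,w,h,w*K,h*K)[:,:,::-1].copy()
    for p,x,y,z0,z1,col,*o in boxes:
        ox,oy=o or (0,0)
        Q=proj(n,[W(p,(ox+a*x,oy+b*y,z)) for z in(z0,z1) for a,b in((1,1),(1,-1),(-1,-1),(-1,1))])
        Q=((Q+.5-[u0,v0])*K).astype(int)
        for i in range(4):
            for a,b in((i,(i+1)%4),(i+4,(i+1)%4+4),(i,i+4)): cv2.line(c,Q[a].tolist(),Q[b].tolist(),col,1)
    return c
V=[554.8,37.8,.119]
def blk(p,z): return [(p,50,18,z,z+55,(0,0,255)),(p,31,18,z+55,z+90,(0,255,255))]
E
python3 - <<'E'
from ov import *
s=read_camera("scene");p=sense()["tool_pos"]
b=[(V,60,17.5,110,110,(0,255,0),0,67.5),(V,60,15,110,110,(0,255,0),0,-24.1)]+blk([p[0],p[1],.119],p[2]-71.2)
cv2.imwrite("pics/c6.png",pan(s,"scene",295,140,95,95,6,b))
E
```

```text
t: 13.05
tool_pos: [553.1, 64.9, 214.3]
orientation: [-0.059, 0.998, -0.0, -0.0]
force: [0.6, -0.4, -6.1]
width: 35.2
t 13.05 pos [553.1  64.9 214.3] w 35.2 F [ 0.6 -0.4 -6.1]
shift [ 1.5 -1.1 78.1] turn [-0.    -0.001 -0.001]
```

View pics/c6.png

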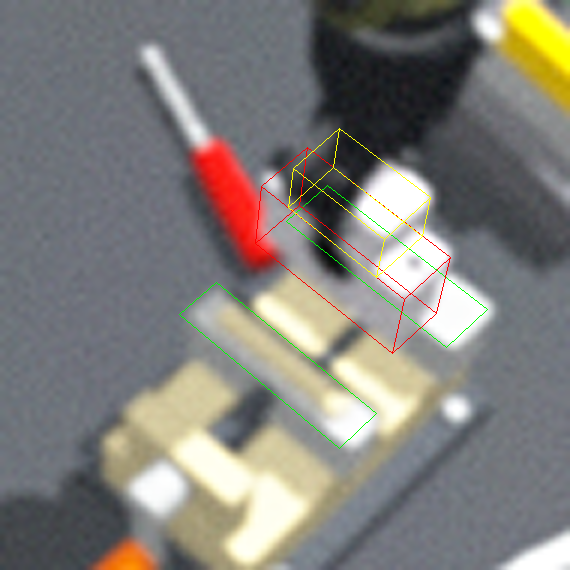

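The block overlay matches within 1 px and the jaws are clear on both sides. Lowering.

```bash
python3 -m crank '[{"tx":1.5,"ty":-1.2,"tz":5,"rx":0,"ry":0,"rz":0,"hand":0},{"tx":0,"ty":0,"tz":15,"rx":0,"ry":0,"rz":0,"hand":0},{"tx":0,"ty":0,"tz":15,"rx":0,"ry":0,"rz":0,"hand":0},{"tx":0,"ty":0,"tz":12,"rx":0,"ry":0,"rz":0,"hand":0},{"tx":0,"ty":0,"tz":12,"rx":0,"ry":0,"rz":0,"hand":0},{"tx":0,"ty":0,"tz":10,"rx":0,"ry":0,"rz":0,"hand":0},{"tx":0,"ty":0,"tz":5,"rx":0,"ry":0,"rz":0,"hand":0},{"tx":0,"ty":0,"tz":0,"rx":0,"ry":0,"rz":0,"hand":0}]'; python3 go.py 551.7 63.6 136.2 1.690
```

```text
t: 13.77
tool_pos: [551.7, 62.8, 139.1]
orientation: [-0.059, 0.998, 0.0, -0.001]
force: [0.0, 0.1, -5.8]
width: 35.1
t 13.77 pos [551.7  62.8 139.1] w 35.1 F [ 0.   0.1 -5.8]
shift [-0.1  0.8  2.9] turn [ 0.    -0.002 -0.   ]
```

```bash
python3 -m crank '[{"tx":0,"ty":0,"tz":1,"rx":0,"ry":0,"rz":0,"hand":0},{"tx":0,"ty":0,"tz":1,"rx":0,"ry":0,"rz":0,"hand":0},{"tx":0,"ty":0,"tz":0.7,"rx":0,"ry":0,"rz":0,"hand":0},{"tx":0,"ty":0,"tz":0.5,"rx":0,"ry":0,"rz":0,"hand":0},{"tx":0,"ty":0,"tz":0,"rx":0,"ry":0,"rz":0,"hand":0}]'; python3 go.py 551.7 63.6 136.2 1.690
```

```text
t: 14.18
tool_pos: [552.1, 63.0, 137.3]
orientation: [-0.06, 0.998, -0.0, 0.0]
force: [0.5, -0.7, -5.9]
width: 35.3
t 14.18 pos [552.1  63.  137.3] w 35.3 F [ 0.5 -0.7 -5.9]
shift [0.3 0.7 1.1] turn [-0.  0.  0.]
```

```bash
python3 -m crank '[{"tx":0,"ty":0,"tz":0.7,"rx":0,"ry":0,"rz":0,"hand":0},{"tx":0,"ty":0,"tz":0.7,"rx":0,"ry":0,"rz":0,"hand":0},{"tx":0,"ty":0,"tz":0.5,"rx":0,"ry":0,"rz":0,"hand":0},{"tx":0,"ty":0,"tz":0,"rx":0,"ry":0,"rz":0,"hand":0}]'; python3 go.py 551.7 63.6 136.2 1.690
```

```text
t: 14.52
tool_pos: [552.2, 63.0, 136.3]
orientation: [-0.06, 0.998, 0.0, 0.0]
force: [-5.8, 0.2, 5.5]
width: 35.2
t 14.52 pos [552.2  63.  136.3] w 35.2 F [-5.8  0.2  5.5]
shift [0.4 0.6 0.1] turn [-0.     0.001  0.   ]
```

Set down on the bed (force flipped from -6 to +5.5 N). Releasing, rising and turning 90° for the crank.

```bash
python3 -m crank '[{"tx":0,"ty":0,"tz":0,"rx":0,"ry":0,"rz":0,"hand":65},{"tx":0,"ty":0,"tz":0,"rx":0,"ry":0,"rz":0,"hand":65},{"tx":0,"ty":0,"tz":0,"rx":0,"ry":0,"rz":0,"hand":65},{"tx":0,"ty":0,"tz":0,"rx":0,"ry":0,"rz":0,"hand":65},{"tx":0,"ty":0,"tz":-10,"rx":0,"ry":0,"rz":0,"hand":65},{"tx":0,"ty":0,"tz":-25,"rx":0,"ry":0,"rz":0,"hand":65},{"tx":0,"ty":0,"tz":-25,"rx":0,"ry":0,"rz":0,"hand":65},{"tx":0,"ty":0,"tz":-20,"rx":0,"ry":0,"rz":0,"hand":100},{"tx":0,"ty":-25,"tz":0,"rx":0,"ry":0,"rz":0,"hand":100},{"tx":0,"ty":-32,"tz":0,"rx":0,"ry":0,"rz":0,"hand":100},{"tx":0,"ty":-32,"tz":0,"rx":0,"ry":0,"rz":0,"hand":100},{"tx":0,"ty":-32,"tz":0,"rx":0,"ry":0,"rz":0,"hand":100},{"tx":0,"ty":-32,"tz":0,"rx":0,"ry":0,"rz":0,"hand":100},{"tx":0,"ty":-32,"tz":0,"rx":0,"ry":0,"rz":0,"hand":100},{"tx":0,"ty":-30,"tz":0,"rx":0,"ry":0,"rz":0,"hand":100}]'
python3 -m crank '[{"tx":0,"ty":0,"tz":0,"rx":0,"ry":0,"rz":0.112,"hand":100},{"tx":0,"ty":0,"tz":0,"rx":0,"ry":0,"rz":0.112,"hand":100},{"tx":0,"ty":0,"tz":0,"rx":0,"ry":0,"rz":0.112,"hand":100},{"tx":0,"ty":0,"tz":0,"rx":0,"ry":0,"rz":0.112,"hand":100},{"tx":0,"ty":0,"tz":0,"rx":0,"ry":0,"rz":0.112,"hand":100},{"tx":0,"ty":0,"tz":0,"rx":0,"ry":0,"rz":0.112,"hand":100},{"tx":0,"ty":0,"tz":0,"rx":0,"ry":0,"rz":0.112,"hand":100},{"tx":0,"ty":0,"tz":0,"rx":0,"ry":0,"rz":0.112,"hand":100},{"tx":0,"ty":0,"tz":0,"rx":0,"ry":0,"rz":0.112,"hand":100},{"tx":0,"ty":0,"tz":0,"rx":0,"ry":0,"rz":0.112,"hand":100},{"tx":0,"ty":0,"tz":0,"rx":0,"ry":0,"rz":0.112,"hand":100},{"tx":0,"ty":0,"tz":0,"rx":0,"ry":0,"rz":0.112,"hand":100},{"tx":0,"ty":0,"tz":0,"rx":0,"ry":0,"rz":0.112,"hand":100},{"tx":0,"ty":0,"tz":0,"rx":0,"ry":0,"rz":0.112,"hand":100},{"tx":0,"ty":0,"tz":0,"rx":0,"ry":0,"rz":0,"hand":100}]'; python3 go.py 586.1 -149.9 150 0.119
python3 - <<'E'
from h import *
t=read_camera("top");s=read_camera("scene")
np.savez("im3.npz",t=t,s=s)
i=np.hstack([crop(t,262,150,65,90,390,540),crop(s,305,150,65,90,390,540)])[:,:,::-1]
cv2.imwrite("pics/c7.png",i)
E
```

```text
t: 15.77
tool_pos: [577.6, -152.4, 216.1]
orientation: [-0.059, 0.998, -0.0, 0.0]
force: [1.1, 0.3, -0.3]
width: 85.4
t: 17.02
tool_pos: [577.7, -150.5, 216.0]
orientation: [0.665, 0.747, 0.0, 0.0]
force: [0.2, 0.5, -0.1]
width: 85.4
t 17.02 pos [ 577.7 -150.5  216. ] w 85.4 F [ 0.2  0.5 -0.1]
shift [-0.3  8.4 66. ] turn [ 0.001  0.    -0.002]
```

View pics/c7.png

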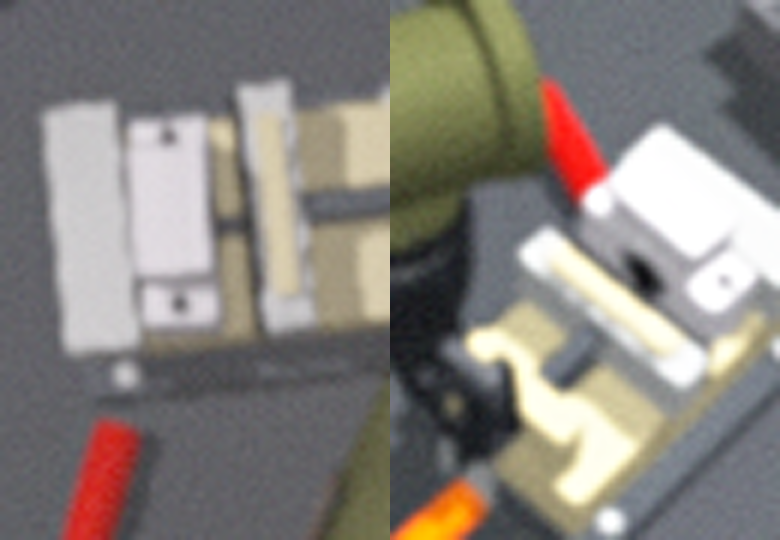

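The block stands upright in the jaws near the fixed jaw (left panel, block top at (168,200)), and the gauge is gone from the vise. Going down over the handle.

```bash
python3 -m crank '[{"tx":0,"ty":8.4,"tz":15,"rx":0,"ry":0,"rz":0,"hand":100},{"tx":0,"ty":0,"tz":25,"rx":0,"ry":0,"rz":0,"hand":100},{"tx":0,"ty":0,"tz":25,"rx":0,"ry":0,"rz":0,"hand":100},{"tx":0,"ty":0,"tz":25,"rx":0,"ry":0,"rz":0,"hand":100},{"tx":0,"ty":0,"tz":25,"rx":0,"ry":0,"rz":0,"hand":100},{"tx":0,"ty":0,"tz":25,"rx":0,"ry":0,"rz":0,"hand":100},{"tx":0,"ty":0,"tz":20,"rx":0,"ry":0,"rz":0,"hand":100},{"tx":0,"ty":0,"tz":15,"rx":0,"ry":0,"rz":0,"hand":100},{"tx":0,"ty":0,"tz":8,"rx":0,"ry":0,"rz":0,"hand":100},{"tx":0,"ty":0,"tz":0,"rx":0,"ry":0,"rz":0,"hand":50},{"tx":0,"ty":0,"tz":0,"rx":0,"ry":0,"rz":0,"hand":40},{"tx":0,"ty":0,"tz":0,"rx":0,"ry":0,"rz":0,"hand":40}]'; python3 go.py 586.1 -149.9 32.7 0.119
```

```text
t: 18.12
tool_pos: [586.6, -149.7, 33.5]
orientation: [0.662, 0.749, 0.0, 0.001]
force: [0.3, -0.5, 0.0]
width: 51.3
t 18.12 pos [ 586.6 -149.7   33.5] w 51.3 F [ 0.3 -0.5  0. ]
shift [-0.2 -0.5  0.8] turn [0.002 0.001 0.004]
```

```bash
python3 -m crank '[{"tx":0,"ty":0,"tz":0,"rx":0,"ry":0,"rz":0,"hand":0},{"tx":0,"ty":0,"tz":0,"rx":0,"ry":0,"rz":0,"hand":0},{"tx":0,"ty":0,"tz":0,"rx":0,"ry":0,"rz":0,"hand":0},{"tx":0,"ty":0,"tz":0,"rx":0,"ry":0,"rz":0,"hand":0},{"tx":0,"ty":0,"tz":0,"rx":0,"ry":0,"rz":0,"hand":0}]' 50
python3 - <<'E'
from h import *
s=sense();c,q=np.cos(.119),np.sin(.119)
print(s["width"],s["tool_pos"],s["force"])
d=s["tool_pos"][:2]-[554.8,37.8];x=c*d[0]+q*d[1];z=s["tool_pos"][2]+8-95
print("vise x",x,"y",-q*d[0]+c*d[1],"z",z,"theta",np.arctan2(x,z),"r",np.hypot(x,z))
t0=np.arctan2(x,z)
for k in range(24):
    a,b=t0+k*np.pi/12,t0+(k+1)*np.pi/12
    print(k+1,"ty %.1f tz %.1f"%(55*(np.sin(b)-np.sin(a)),-55*(np.cos(b)-np.cos(a))),"th %.2f"%b)
E
```

```text
t: 18.53
tool_pos: [586.1, -149.6, 33.0]
orientation: [0.663, 0.749, 0.0, 0.0]
force: [-3.7, 0.5, 6.2]
width: 22.5
22.46215556361121 [ 586.10612345 -149.57575108   33.03916137] [-3.67635857  0.47210763  6.17613174]
vise x 8.839596597426638 y -189.76724425120756 z -53.96083863030673 theta 2.979219814499852 r 54.68007474109047
1 ty -14.4 tz 0.5 th 3.24
2 ty -14.0 tz -3.3 th 3.50
3 ty -12.7 tz -6.8 th 3.76
4 ty -10.5 tz -9.8 th 4.03
5 ty -7.6 tz -12.2 th 4.29
6 ty -4.2 tz -13.7 th 4.55
7 ty -0.5 tz -14.4 th 4.81
8 ty 3.3 tz -14.0 th 5.07
9 ty 6.8 tz -12.7 th 5.34
10 ty 9.8 tz -10.5 th 5.60
11 ty 12.2 tz -7.6 th 5.86
12 ty 13.7 tz -4.2 th 6.12
13 ty 14.4 tz -0.5 th 6.38
14 ty 14.0 tz 3.3 th 6.64
15 ty 12.7 tz 6.8 th 6.91
16 ty 10.5 tz 9.8 th 7.17
17 ty 7.6 tz 12.2 th 7.43
18 ty 4.2 tz 13.7 th 7.69
19 ty 0.5 tz 14.4 th 7.95
20 ty -3.3 tz 14.0 th 8.22
21 ty -6.8 tz 12.7 th 8.48
22 ty -9.8 tz 10.5 th 8.74
23 ty -12.2 tz 7.6 th 9.00
24 ty -13.7 tz 4.2 th 9.26
```

```bash
python3 -m crank '[{"tx":0,"ty":-14.4,"tz":0.5,"rx":0,"ry":0,"rz":0,"hand":0},{"tx":0,"ty":-14.0,"tz":-3.3,"rx":0,"ry":0,"rz":0,"hand":0},{"tx":0,"ty":-12.7,"tz":-6.8,"rx":0,"ry":0,"rz":0,"hand":0},{"tx":0,"ty":-10.5,"tz":-9.8,"rx":0,"ry":0,"rz":0,"hand":0},{"tx":0,"ty":-7.6,"tz":-12.2,"rx":0,"ry":0,"rz":0,"hand":0},{"tx":0,"ty":-4.2,"tz":-13.7,"rx":0,"ry":0,"rz":0,"hand":0}]'
cat > th.py <<'E'
from h import *
s=sense();c,q=np.cos(.119),np.sin(.119)
d=s["tool_pos"][:2]-[554.8,37.8];x=c*d[0]+q*d[1];z=s["tool_pos"][2]+8-95
F=s["force"];fx=c*F[0]+q*F[1];a=np.arctan2(x,z)
print("theta %.3f r %.1f y %.1f Ftang %.1f Frad %.1f |F| %.1f"%(a%(2*np.pi),np.hypot(x,z),-q*d[0]+c*d[1],fx*np.cos(a)-F[2]*np.sin(a),fx*np.sin(a)+F[2]*np.cos(a),np.linalg.norm(F)))
E
python3 th.py
```

```text
t: 19.03
tool_pos: [527.1, -157.1, 80.9]
orientation: [0.663, 0.749, 0.004, 0.006]
force: [37.7, 12.0, -0.4]
width: 22.1
theta 4.593 r 51.0 y -190.2 Ftang -5.0 Frad -38.5 |F| 39.6
```

Radial force of 39 N means the screw axis, seen in robot coordinates, lies about 4 mm further +x. I'll re-centre the circle at (4, 0.8) and continue.

```bash
sed -i 's/x=c\*d\[0\]+q\*d\[1\]/x=c*d[0]+q*d[1]-4/;s/+8-95$/+8-95.8/' th.py
python3 -m crank '[{"tx":0,"ty":3.8,"tz":-14.3,"rx":0,"ry":0,"rz":0,"hand":0},{"tx":0,"ty":3.1,"tz":-14.0,"rx":0,"ry":0,"rz":0,"hand":0},{"tx":0,"ty":6.6,"tz":-12.7,"rx":0,"ry":0,"rz":0,"hand":0},{"tx":0,"ty":9.7,"tz":-10.6,"rx":0,"ry":0,"rz":0,"hand":0}]';python3 th.py
```

```text
t: 19.37
tool_pos: [546.1, -154.7, 129.7]
orientation: [0.663, 0.749, -0.0, 0.0]
force: [2.4, -1.0, -12.0]
width: 22.5
theta 5.581 r 54.9 y -190.1 Ftang -6.0 Frad -10.6 |F| 12.3
```

```bash
python3 -m crank '[{"tx":0,"ty":12.1,"tz":-7.0,"rx":0,"ry":0,"rz":0,"hand":0},{"tx":0,"ty":13.7,"tz":-4.3,"rx":0,"ry":0,"rz":0,"hand":0},{"tx":0,"ty":14.4,"tz":-0.6,"rx":0,"ry":0,"rz":0,"hand":0},{"tx":0,"ty":14.0,"tz":3.1,"rx":0,"ry":0,"rz":0,"hand":0},{"tx":0,"ty":12.7,"tz":6.6,"rx":0,"ry":0,"rz":0,"hand":0},{"tx":0,"ty":10.6,"tz":9.7,"rx":0,"ry":0,"rz":0,"hand":0},{"tx":0,"ty":7.7,"tz":12.1,"rx":0,"ry":0,"rz":0,"hand":0}]';python3 th.py
```

```text
t: 19.95
tool_pos: [632.2, -143.7, 111.0]
orientation: [0.663, 0.749, 0.001, 0.001]
force: [-3.2, 4.1, 5.1]
width: 22.3
theta 1.146 r 56.4 y -189.4 Ftang -5.7 Frad -0.3 |F| 7.3
```

```bash
python3 -m crank '[{"tx":0,"ty":4.3,"tz":13.7,"rx":0,"ry":0,"rz":0,"hand":0},{"tx":0,"ty":0.6,"tz":14.4,"rx":0,"ry":0,"rz":0,"hand":0},{"tx":0,"ty":-3.1,"tz":14.0,"rx":0,"ry":0,"rz":0,"hand":0},{"tx":0,"ty":-6.6,"tz":12.7,"rx":0,"ry":0,"rz":0,"hand":0},{"tx":0,"ty":-9.7,"tz":10.6,"rx":0,"ry":0,"rz":0,"hand":0},{"tx":0,"ty":-12.1,"tz":7.7,"rx":0,"ry":0,"rz":0,"hand":0},{"tx":0,"ty":-13.7,"tz":4.3,"rx":0,"ry":0,"rz":0,"hand":0},{"tx":0,"ty":-14.3,"tz":0.6,"rx":0,"ry":0,"rz":0,"hand":0},{"tx":0,"ty":-14.0,"tz":-3.1,"rx":0,"ry":0,"rz":0,"hand":0},{"tx":0,"ty":-12.7,"tz":-6.6,"rx":0,"ry":0,"rz":0,"hand":0},{"tx":0,"ty":-10.6,"tz":-9.7,"rx":0,"ry":0,"rz":0,"hand":0},{"tx":0,"ty":-7.7,"tz":-12.1,"rx":0,"ry":0,"rz":0,"hand":0}]';python3 th.py
```

```text
t: 20.95
tool_pos: [532.8, -156.5, 64.4]
orientation: [0.663, 0.749, 0.001, 0.002]
force: [15.1, 2.1, -0.2]
width: 22.3
theta 4.267 r 54.2 y -190.4 Ftang -6.8 Frad -13.6 |F| 15.2
```

```bash
python3 -m crank '[{"tx":0,"ty":-3.3,"tz":-13.7,"rx":0,"ry":0,"rz":0,"hand":0},{"tx":0,"ty":-0.6,"tz":-14.3,"rx":0,"ry":0,"rz":0,"hand":0},{"tx":0,"ty":3.1,"tz":-14.0,"rx":0,"ry":0,"rz":0,"hand":0},{"tx":0,"ty":6.6,"tz":-12.7,"rx":0,"ry":0,"rz":0,"hand":0},{"tx":0,"ty":0,"tz":0,"rx":0,"ry":0,"rz":0,"hand":0}]';python3 th.py
```

```text
t: 21.37
tool_pos: [538.4, -156.0, 119.8]
orientation: [0.663, 0.749, 0.0, 0.001]
force: [-5.0, -6.8, 7.2]
width: 22.4
theta 5.349 r 53.9 y -190.5 Ftang 2.4 Frad 8.9 |F| 11.1
```

```bash
python3 -m crank '[{"tx":0,"ty":9.7,"tz":-10.6,"rx":0,"ry":0,"rz":0,"hand":0}]';python3 th.py; python3 -m crank '[{"tx":0,"ty":12.1,"tz":-7.7,"rx":0,"ry":0,"rz":0,"hand":0}]';python3 th.py;python3 -m crank '[{"tx":0,"ty":6.8,"tz":-2.6,"rx":0,"ry":0,"rz":0,"hand":0}]';python3 th.py
```

```text
t: 21.45
tool_pos: [544.6, -155.3, 127.0]
orientation: [0.663, 0.749, -0.002, -0.002]
force: [-14.6, -6.7, 2.4]
width: 22.3
theta 5.527 r 53.9 y -190.5 Ftang -9.5 Frad 12.2 |F| 16.3
t: 21.53
tool_pos: [557.3, -153.8, 136.1]
orientation: [0.663, 0.749, -0.002, -0.001]
force: [-17.2, -2.6, 8.7]
width: 22.6
theta 5.818 r 54.1 y -190.5 Ftang -11.7 Frad 15.5 |F| 19.5
t: 21.62
tool_pos: [565.6, -152.7, 139.7]
orientation: [0.663, 0.749, -0.001, -0.0]
force: [-13.5, -5.8, 12.7]
width: 22.5
theta 5.986 r 54.3 y -190.4 Ftang -9.7 Frad 16.2 |F| 19.4
```

```bash
python3 -m crank '[{"tx":0,"ty":7.1,"tz":-2.5,"rx":0,"ry":0,"rz":0,"hand":0}]'>/dev/null;python3 th.py; python3 -m crank '[{"tx":0,"ty":7.1,"tz":-0.6,"rx":0,"ry":0,"rz":0,"hand":0}]'>/dev/null;python3 th.py;python3 -m crank '[{"tx":0,"ty":7.1,"tz":0.5,"rx":0,"ry":0,"rz":0,"hand":0}]'>/dev/null;python3 th.py
```

```text
theta 6.117 r 54.7 y -190.2 Ftang -10.5 Frad 10.1 |F| 14.7
theta 6.250 r 54.7 y -190.2 Ftang -11.7 Frad 13.1 |F| 17.6
theta 0.103 r 54.9 y -190.2 Ftang -11.7 Frad 14.7 |F| 18.8
```

```bash
python3 -m crank '[{"tx":0,"ty":7.1,"tz":0.6,"rx":0,"ry":0,"rz":0,"hand":0}]'>/dev/null;python3 th.py; python3 -m crank '[{"tx":0,"ty":6.9,"tz":2.1,"rx":0,"ry":0,"rz":0,"hand":0}]'>/dev/null;python3 th.py;python3 -m crank '[{"tx":0,"ty":6.6,"tz":2.9,"rx":0,"ry":0,"rz":0,"hand":0}]'>/dev/null;python3 th.py
python3 - <<'E'
from h import *
t=read_camera("top");s=read_camera("scene")
i=np.hstack([crop(t,262,155,65,65,390,390),crop(s,305,150,65,65,390,390)])[:,:,::-1]
cv2.imwrite("pics/c8.png",i)
E
```

```text
theta 0.232 r 55.3 y -190.0 Ftang -14.1 Frad 7.5 |F| 15.9
theta 0.361 r 55.3 y -190.0 Ftang -18.1 Frad 10.5 |F| 20.9
theta 0.490 r 55.5 y -189.9 Ftang -22.7 Frad 7.8 |F| 24.1
```

View pics/c8.png

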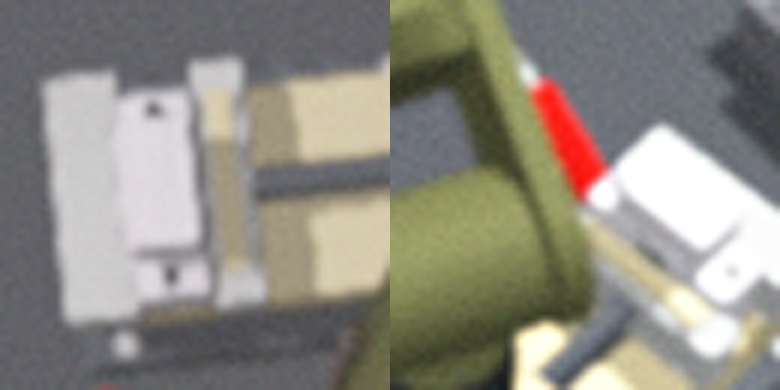

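The jaw is tight against the block and the block is flush on the fixed jaw. Tangential force rose from 6 to 23 N, so it is clamped firmly. Letting go and backing off.

```bash
python3 -m crank '[{"tx":0,"ty":-1.5,"tz":0.3,"rx":0,"ry":0,"rz":0,"hand":0},{"tx":0,"ty":0,"tz":0,"rx":0,"ry":0,"rz":0,"hand":60},{"tx":0,"ty":0,"tz":0,"rx":0,"ry":0,"rz":0,"hand":60},{"tx":0,"ty":0,"tz":0,"rx":0,"ry":0,"rz":0,"hand":60},{"tx":0,"ty":0,"tz":0,"rx":0,"ry":0,"rz":0,"hand":60},{"tx":0,"ty":0,"tz":-15,"rx":0,"ry":0,"rz":0,"hand":60},{"tx":0,"ty":0,"tz":-25,"rx":0,"ry":0,"rz":0,"hand":60},{"tx":0,"ty":0,"tz":-30,"rx":0,"ry":0,"rz":0,"hand":60},{"tx":-30,"ty":0,"tz":-20,"rx":0,"ry":0,"rz":0,"hand":60},{"tx":-35,"ty":0,"tz":0,"rx":0,"ry":0,"rz":0,"hand":60},{"tx":-35,"ty":0,"tz":0,"rx":0,"ry":0,"rz":0,"hand":60},{"tx":0,"ty":0,"tz":0,"rx":0,"ry":0,"rz":0,"hand":60}]'; python3 go.py 586 -150 200 0.119
```

```text
t: 23.22
tool_pos: [617.9, -251.4, 224.9]
orientation: [0.664, 0.748, -0.0, 0.001]
force: [0.7, 0.4, -1.8]
width: 51.4
t 23.22 pos [ 617.9 -251.4  224.9] w 51.4 F [ 0.7  0.4 -1.8]
shift [104.5 -19.8  24.8] turn [ 0.001  0.001 -0.001]
```

Run:
```python
from ov import *
t=read_camera("top");s=read_camera("scene")
r=[490.44,349.2,-.01];sl=W(r,(0,63,0));sl=[sl[0],sl[1],r[2]]
b=W(V,(0,32,0));B_=blk([b[0],b[1],.119],65)
G=[(sl,60,5,15,81,(0,0,255)),(sl,35,9,79,117,(0,255,255))]
T=np.hstack([pan(t,"top",160,170,50,65,4,G),pan(t,"top",262,155,120,65,4,B_)])
S=np.hstack([pan(s,"scene",355,115,80,70,4,G),pan(s,"scene",300,160,90,70,4,B_)])
T=T[:,:680];o=np.vstack([cv2.copyMakeBorder(T,0,0,0,680-T.shape[1],cv2.BORDER_CONSTANT),S])
cv2.imwrite("pics/c9.png",o)
```

```text
(no output)
```

View pics/c9.png

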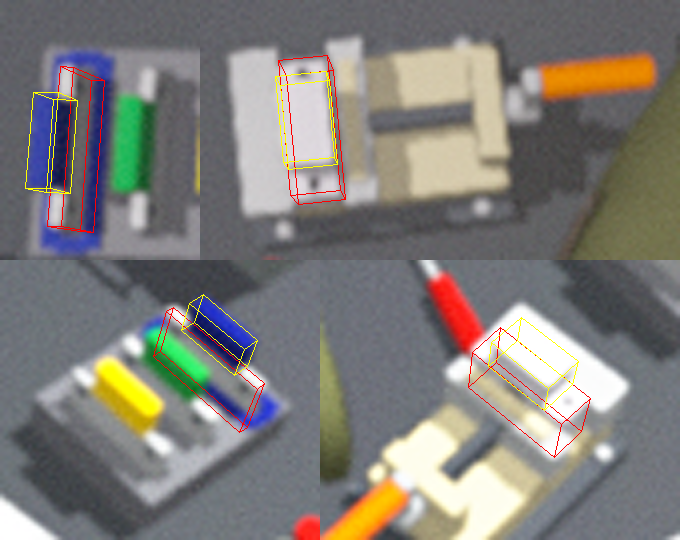

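The overlays agree. The gauge sits at the fully-home height in the blue slot. The block is upright, centred and flat between the jaws. The handle at (600,77) is free and the arm is clear.

```bash
python3 -c "
from workcell import *
print(sense()['t']);print(sign_off())"
```

```text
23.3167
the job is handed in; nothing more can be done
None
```

The job is done and handed in at 23.3 s of the 72 s allowed.

- **Gauge:** I took the blue gauge out of the vise and slid it into the blue-edged slot. The wrist force rose on contact at about the expected floor height (15 mm). The final overlays agreed with fully seated in both views.
- **Block:** I took the farther of the two look-alikes, 676 mm from the base against 594 mm. It stands upright on the vise bed, lengthwise along the jaws and about centred on them. I set it down gently, stopping when the wrist force reversed.
- **Clamping:** I cranked the handle clockwise about 1.6 turns. The turning force at the handle rose from about 6 N to 23 N, so I judged the block firmly clamped. The last pictures show it flat against the fixed jaw, with the moving jaw tight against it.
- **At the end:** The hand has let go and the arm is clear of everything.

**Discrepancy:** In robot coordinates the crank axis was about 4 mm off my camera estimate. That gave a brief 39 N sideways pull at the fingers early in cranking, until I re-centred the circle.

**Not checked:** I did not measure the clamping force or how far the rubber face was pressed. My estimate for the rubber is roughly 2 mm. I also did not re-measure the bystander objects away from the rack and vise. The yellow and green gauges were still in place in the last picture.

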